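# Push the fly box home into the bench corner stop

### The job

On the fly-tying mat lies a wide, flat fly box. Push it along the mat, with the fingertips or the outside of the fingers, home into the inside corner of the L-shaped wooden stop: one long side flush against the long strip and one short end up against the short strip. Slide it only, never lift or tip it, leave everything else on the bench where it is, and finish with the hand clear.

Things in the scene. Friction and masses are not known exactly. Their poses are not given: they have to be found in the camera images.
- flybox: The fly box to push: a closed, pale plastic rectangular box with smooth flat sides, 92 mm (its x) by 130 mm (its y) by 28 mm high, 0.15 to 0.31 kg, flat and wide (too wide for most grippers) and the largest loose box on the mat. Origin at the centre of its underside, z up. Slides freely on the mat.
- corner: Fixed L-shaped wooden stop, strips 16 mm wide, 20 mm high. Origin: inside corner at mat level; z up. Long strip (200 mm, on the side away from the robot) runs from it along -y, inner face at x = 0; short strip (100 mm, at the left end) along -x, inner face at y = 0. The box belongs inside (x < 0, y < 0), long sides along y: home, its centre is at (-46, -65) mm in this frame.
- toolblock: Fixed bystander: grey foam block 60 (x) by 120 (y) by 38 mm high with short tools and a bottle standing in it, 76 mm high in all. Origin at the centre of its underside.
- beadbox: Bystander, loose: the smaller, taller plastic box 60 (x) by 80 (y) by 45 mm high. Origin at the centre of its underside.
- spool_a: Bystander, loose: thread spool standing on end, 32 mm diameter, 40 mm high, behind the long strip. Origin at the centre of its underside.
- spool_b: Bystander, loose: thread spool standing on end, 32 mm diameter, 40 mm high, on the robot's side of the stop, to the left of the fly box. Origin at the centre of its underside.
- cement: Bystander, loose: small amber cement jar, 30 mm diameter, 55 mm high, standing left of the short strip. Origin at the centre of its underside.
- bodkin: Bystander, loose: slim tool with a brass handle, 120 mm long, lying on the mat in front of the foam block. Origin near its middle, its own x along the tool towards the tip.
- dish: Bystander, loose: shallow white bowl, 100 mm diameter, 30 mm high, at the far edge of the mat. Origin at the centre of its underside.
Not all that is in view belongs to the job. Leave any pink or red look-alike of the flybox alone.

How it is judged:
At the end, for the whole second after the job is handed in: The fly box lies flat and at rest in the inside corner of the stop: its long side within 4 mm of the long strip and its short end within 4 mm of the short strip, square to the strips within 0.035 rad (2 degrees) (x of flybox in the frame of corner between -0.05 and -0.043 m and y of flybox in the frame of corner between -0.069 and -0.062 m and angle between the x axis of flybox and the x axis of corner, either way round below 0.035 rad and height (world z) of flybox below 0.004 m and angle between flybox's own z axis and vertical below 0.05 rad and linear speed of flybox below 0.01 m/s); the robot touches nothing.
It fails at once if the fly box is lifted off the mat (more than 10 mm) or tipped (more than 0.15 rad) (height (world z) of flybox above 0.01 m or angle between flybox's own z axis and vertical above 0.15 rad).
It fails at once if a bystander (bead box, spools, cement jar, bodkin or dish) is moved more than 15 mm (distance of any of beadbox, spool_a, spool_b, cement, bodkin, dish from where it was at the start of the episode above 0.015 m).
It fails at once if a standing bystander is knocked over (angle between any of beadbox, spool_a, spool_b, cement, dish's own z axis and vertical above 0.35 rad).
It also fails if it takes over 48 s, if anything falls off the work surface, if the arm or the gripper's body presses on something with over 40 N, if the wrist force passes 120 N, or if a joint passes its speed limit or range.

### The arm

A 7-joint arm with a two-finger parallel gripper is mounted at the origin on the work surface. World frame = base frame: x ahead of the robot, y to its left, z up, the work surface at z = 0. Lengths are in m, angles in rad, forces in N, time in s.
With the tool pointing down it reaches from about 0.425 to 0.95 m from the base axis. Payload 4.7 kg.
Tool frame: the origin (TCP) lies on the centre line of the jaws, within the pads' length; the fingertips stand robot.nose_length ahead of it and the grasp point (between the pads) lies 8 mm behind it (robot.nose_length is the distance from the TCP to the fingertips, in m); z points along the fingers, y is the line along which they close (so a half turn about z gives the same grasp; the last joint's range is limited). The gripper opens to 85 mm and grips with 20 to 120 N. Pads are 22 mm wide; open, the fingers measure 114 mm over their backs; the gripper's body (76 mm by 85 mm) begins 54 mm behind the grasp point. The pads swing forward as they close: fully open they stand 13 mm farther back than shut.
Start: joints at [-1.295, 0.469, -0.049, 1.532, 0.024, 1.141, -0.082], TCP at [0.203, 0.644, 0.21] pointing down, gripper open.
Joint ranges: [-2.59, 2.59], [-0.33, 1.99], [-1.39, 1.29], [0.1, 2.45], [-1.04, 4.18], [0.21, 1.99], [-2.66, 2.66]. Speed limits (rad/s): [2.57, 2.57, 3.14, 3.14, 3.14, 3.14, 3.14].

### API

Orientations are given as [roll, pitch, yaw] about the fixed x, y, z axes, in that order (R = Rz(yaw) Ry(pitch) Rx(roll)).
In Python, from plant import robot gives the robot as it stands. Calls block until the motion is done:
- robot.goto(position, orientation): joint-space move of the TCP to a pose.
- robot.move_straight(position, vel=0.15, attitude=None, contact_N=None): straight line of the TCP; attitude=None keeps the orientation; vel is the mean speed in m/s. With contact_N (N) it stops when the force on the tool has changed by that much, and returns True; else False.
- robot.move_joints(angles): joint-space move.
- robot.grip(opening, strength=None): opening from 0.0 (shut) to 1.0 (fully open); strength is the grip in N (None keeps the last); returns when the fingers have stopped.
- robot.sleep(seconds).
- robot.inverse_kinematics(position, orientation): joint angles nearest the present ones, or None.
- robot.sense(): the state.
- robot.grab_frame(name): name is "scene" or "side" or "wrist"; returns a dict with "image" (400x640x3 uint8, red, green, blue), "range_z" (400x640 float32, m along the optical axis (not along the pixel's ray), 0 where there is no reading), "fx", "fy", "cx", "cy" (pixels), "R" (3x3) and "t" (3): a world point X has camera coordinates R X + t. Camera axes: x right, y down, z forward; pixel columns grow to the right and rows downward; lengths in m; the calibration is good to about 2 mm. A picture is of the moment at which its call begins.
A pose or a line that the arm cannot do raises robot.IKError and nothing moves.
- robot.close_job(): hands the job in; it is judged then, once.
The state is a dict: "t": time; "joint_pos": joint angles; "joint_velocities": joint speeds; "effort": joint torques, N m; "tcp_pos": TCP position; "tcp_rot": TCP orientation; "wrist_force": force on the tool from outside, world axes, zero at the start; "torque": the same for the moment, N m; "opening": opening from 0.0 (shut) to 1.0 (fully open); "gripper_force": force on a finger pad.
Only numpy, scipy, OpenCV 4.12 (cv2) and the standard library are available. Lean on these libraries where they do the work, as an engineer would, in place of code of your own. Each camera call takes 0.05 s, during which the arm holds its last target. There are 200 camera calls.

## Working session

There is one attempt and no reset: what is moved stays moved. The work goes in short steps, each a Python script; the robot and the scene stay as the last script left them, time stands still between calls to the robot, and variables do not carry over. Pictures are saved under pics/ and viewed, at most 10 in all, crops included, and the job is handed in when it is done.

```bash
ls; mkdir -p pics; python3 - <<'E'
from plant import robot
import cv2,numpy as np
for n in ("scene","side"):
    f=robot.grab_frame(n); np.savez(f"{n}0.npz",**f)
    cv2.imwrite(f"pics/{n}0.png",f["image"][:,:,::-1])
    print(n,f["fx"],f["cx"],f["cy"],np.round(-f["R"].T@f["t"],3),np.round(f["R"],2).tolist())
print(robot.nose_length,robot.sense()["t"],robot.sense()["tcp_rot"])
E
```

```text
pics
scene 418.7802367648793 319.2133269314738 209.3477543075375 [1.171 0.546 0.603] [[-0.71, 0.7, -0.01], [0.42, 0.42, -0.8], [-0.56, -0.57, -0.59]]
side 486.75228508507814 318.4298836890428 190.07512717461643 [ 0.32  -0.785  1.002] [[0.93, -0.36, -0.01], [-0.28, -0.7, -0.65], [0.23, 0.61, -0.76]]
0.011 0.1 [-3.13980099e+00  6.51665718e-05  2.83686378e+00]
```

View pics/scene0.png

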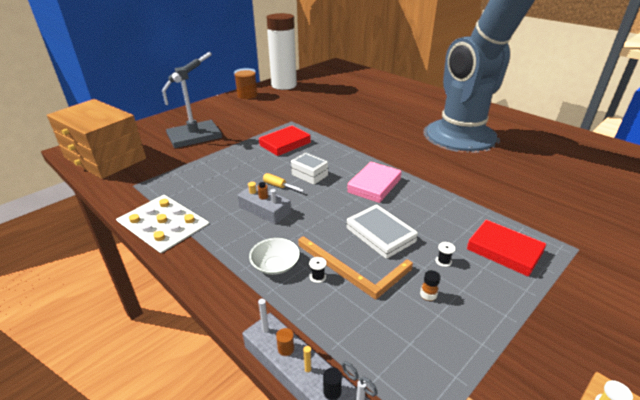

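View pics/side0.png

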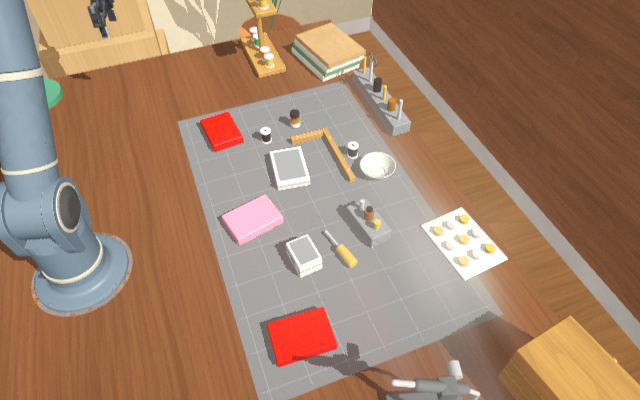

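The fly box is the large white box with a grey lid, at scene (382,230) and side (290,168). These could be mistaken for it:
- the bead box, smaller and taller: scene (310,168), side (304,255)
- the pink box: scene (375,181)
- the red boxes: scene (507,246) and (285,140)

The stop's inside corner is near scene (376,287) and side (325,135). Next I'll measure and take the close crop.

```bash
cat > h.py <<'E'
import numpy as np,cv2
def plane(f,uv,z):
    uv=np.atleast_2d(uv).astype(float)
    d=np.c_[(uv[:,0]-f["cx"])/f["fx"],(uv[:,1]-f["cy"])/f["fy"],np.ones(len(uv))]@f["R"]
    c=-f["R"].T@f["t"]; return (c+d*((z-c[2])/d[:,2])[:,None])
def cloud(f):
    v,u=np.mgrid[:400,:640]; Z=f["range_z"]
    P=np.stack([(u-f["cx"])/f["fx"]*Z,(v-f["cy"])/f["fy"]*Z,Z],-1)
    P=(P-f["t"])@f["R"]; P[Z==0]=np.nan; return P
def blob(m,seed,r=12):
    n,l=cv2.connectedComponents(m.astype(np.uint8))
    s=l[seed[1]-r:seed[1]+r,seed[0]-r:seed[0]+r]; s=s[s>0]
    return l==np.bincount(s).argmax()
E
python3 - <<'E'
from h import *
S={"scene":dict(fly=(382,230),wood=(376,287),bead=(310,168),spa=(317,270),spb=(445,254),cem=(430,286),dish=(275,257),bod=(283,184),tool=(264,203)),
 "side":dict(fly=(290,168),wood=(325,135),bead=(304,255),spa=(353,150),spb=(266,134),cem=(295,118),dish=(377,166),bod=(342,252),tool=(370,222))}
Hh=dict(fly=.028,bead=.045)
for n in S:
    f=dict(np.load(n+"0.npz")); P=cloud(f); im=f["image"]; hsv=cv2.cvtColor(im,cv2.COLOR_RGB2HSV)
    for k,s in S[n].items():
        z=P[...,2]
        if k in Hh: m=blob((abs(z-Hh[k])<.006),s)
        elif k=="wood": m=blob((hsv[...,0]<22)&(hsv[...,1]>120)&(hsv[...,2]>80)&(z>.013)&(z<.027),s)
        else: m=blob(z>.006,s,6)
        q=P[m]; 
        r=cv2.minAreaRect(q[:,:2].astype(np.float32))
        print(n,k,m.sum(),"z",np.round(np.percentile(q[:,2],[5,50,95]),3),"rect",np.round(r[0],3),np.round(r[1],3),round(r[2],1))
        if k=="fly" or k=="wood":
            c=cv2.findContours(m.astype(np.uint8),0,2)[0]; c=max(c,key=cv2.contourArea)
            a=cv2.approxPolyDP(c,5 if k=="fly" else 4,True)[:,0]
            print(a.tolist()); print(np.round(plane(f,a,.028 if k=="fly" else .02)[:,:2],3).tolist())
        if k in("spa","spb","cem","dish","bod"): print("   bbox",np.round(np.nanmin(q,0),3),np.round(np.nanmax(q,0),3))
    c=dict(scene=(300,180),side=(210,80))[n]
    if n=="side": cv2.imwrite("pics/crop.png",cv2.resize(im[90:210,220:420,::-1],None,fx=4,fy=4))
E
```

```text
scene fly 1654 z [0.025 0.028 0.03 ] rect [0.571 0.13 ] [0.131 0.093] 82.5
[[347, 220], [385, 250], [417, 233], [377, 205]]
[[0.61, 0.064], [0.629, 0.186], [0.538, 0.201], [0.518, 0.075]]
scene wood 1063 z [0.015 0.019 0.021] rect [0.669 0.135] [0.217 0.116] 89.7
[[299, 239], [375, 295], [411, 266], [404, 261], [374, 285], [306, 238]]
[[0.723, 0.029], [0.732, 0.244], [0.623, 0.246], [0.621, 0.228], [0.714, 0.227], [0.71, 0.037]]
scene bead 392 z [0.04  0.045 0.046] rect [ 0.509 -0.165] [0.063 0.082] 7.6
scene spa 1686 z [0.008 0.019 0.04 ] rect [0.709 0.156] [0.11  0.242] 26.9
   bbox [0.61  0.026 0.006] [0.777 0.244 0.042]
scene spb 286 z [0.009 0.037 0.041] rect [0.546 0.276] [0.031 0.031] 54.6
   bbox [0.53  0.26  0.006] [0.564 0.291 0.043]
scene cem 443 z [0.01  0.04  0.055] rect [0.65  0.306] [0.029 0.029] 70.0
   bbox [0.634 0.291 0.006] [0.664 0.321 0.057]
scene dish 1121 z [0.007 0.018 0.03 ] rect [0.798 0.036] [0.1   0.097] 48.1
   bbox [ 0.747 -0.012  0.006] [0.847 0.086 0.032]
scene bod 1584 z [0.01  0.036 0.066] rect [ 0.657 -0.145] [0.143 0.144] 9.7
   bbox [ 0.583 -0.22
[... 551 characters left out ...]
83] 4.7
side spa 131 z [0.008 0.035 0.04 ] rect [0.759 0.119] [0.029 0.029] 84.6
   bbox [0.744 0.104 0.007] [0.773 0.134 0.042]
side spb 122 z [0.01  0.035 0.04 ] rect [0.544 0.27 ] [0.033 0.03 ] 66.0
   bbox [0.53  0.253 0.007] [0.56  0.29  0.043]
side cem 151 z [0.011 0.036 0.053] rect [0.645 0.3  ] [0.031 0.029] 76.7
   bbox [0.631 0.285 0.007] [0.66  0.316 0.056]
side dish 555 z [0.007 0.017 0.029] rect [0.796 0.032] [0.1   0.098] 70.9
   bbox [ 0.747 -0.018  0.006] [0.848 0.085 0.033]
side bod 299 z [0.01  0.019 0.025] rect [ 0.596 -0.173] [0.025 0.12 ] 13.0
   bbox [ 0.581 -0.233  0.006] [ 0.62  -0.114  0.027]
side tool 1215 z [0.012 0.035 0.066] rect [ 0.691 -0.133] [0.063 0.123] 8.8
```

View pics/crop.png

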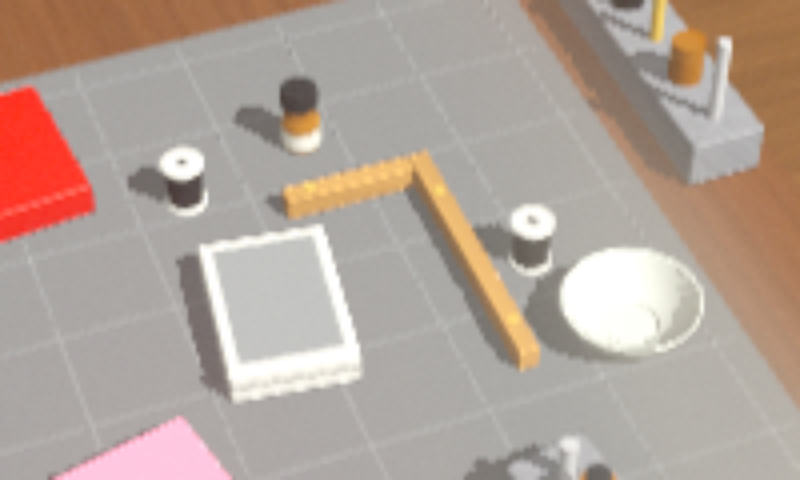

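The crop shows the pale box with a grey lid at crop (280,315), right next to the wooden L at (415,165). Its measured top is 93×131 mm at 28 mm height, so this is the fly box. I'll check where the pink box lies, then move in behind the fly box and find the floor by touch.

```bash
python3 - <<'E'
from h import *
from plant import robot
f=dict(np.load("scene0.npz"));P=cloud(f);q=P[blob(P[...,2]>.008,(375,181))]
print("pink",np.nanmin(q,0).round(3),np.nanmax(q,0).round(3))
if (np.nanmax(q,0)[1]<.055) or np.nanmax(q,0)[0]<.44:
    o=[np.pi,0,np.pi-.03]
    robot.goto([.472,.128,.12],o)
    print(robot.move_straight([.472,.128,.045],vel=.1))
    print(robot.move_straight([.472,.128,.002],vel=.03,contact_N=4))
    s=robot.sense();print(s["t"],s["tcp_pos"],s["wrist_force"],s["opening"],robot.nose_length)
    robot.move_straight([.472,.128,s["tcp_pos"][2]+.009],vel=.03)
    f=robot.grab_frame("scene");cv2.imwrite("pics/s1.png",f["image"][...,::-1])
    print(robot.sense()["tcp_pos"])
E
```

```text
pink [ 0.35  -0.062  0.008] [0.498 0.052 0.032]
False
False
4.7 [0.47212129 0.12802388 0.00216382] [ 0.11655401 -0.06392825 -0.7515024 ] 0.9975886463888252 0.011
[0.47203239 0.12806537 0.0112935 ]
```

View pics/s1.png

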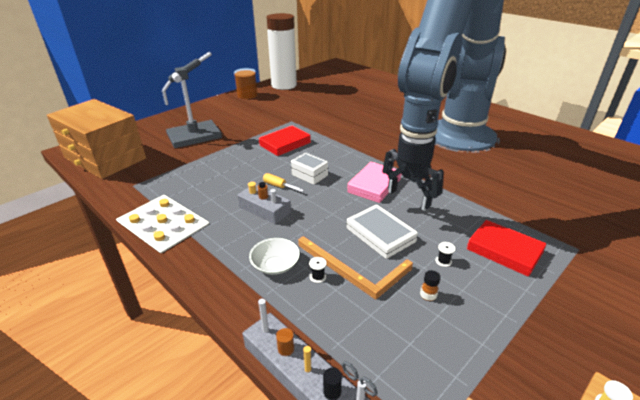

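The open hand is behind the fly box, with its fingers near (390,190) and (430,203). It is clear of the pink box and of spool_b. Next I'll push towards the long strip.

```bash
python3 - <<'E'
from h import *
from plant import robot
robot.move_straight([.472,.128,.007],vel=.05)
print(robot.move_straight([.57,.128,.007],vel=.05))
print(robot.move_straight([.632,.128,.007],vel=.03,contact_N=10))
s=robot.sense();print(s["t"],s["tcp_pos"],s["wrist_force"])
robot.move_straight([s["tcp_pos"][0]-.03,.128,.007],vel=.08)
robot.move_straight([s["tcp_pos"][0]-.03,.128,.10],vel=.15)
f=robot.grab_frame("side");np.savez("side1.npz",**f);cv2.imwrite("pics/d1.png",cv2.resize(f["image"][90:210,220:420,::-1],None,fx=4,fy=4))
f=robot.grab_frame("scene");np.savez("scene1.npz",**f);P=cloud(f)
q=P[blob(abs(P[...,2]-.028)<.005,(375,250))];print(cv2.minAreaRect(q[:,:2].astype(np.float32)),robot.sense()["t"])
E
```

```text
False
False
9.7833 [0.63188265 0.12798846 0.0069893 ] [-0.38001031 -1.43025886  0.08431282]
((0.5708110928535461, 0.12988439202308655), (0.1320359855890274, 0.09324368089437485), 82.09296417236328) 11.175
```

View pics/d1.png

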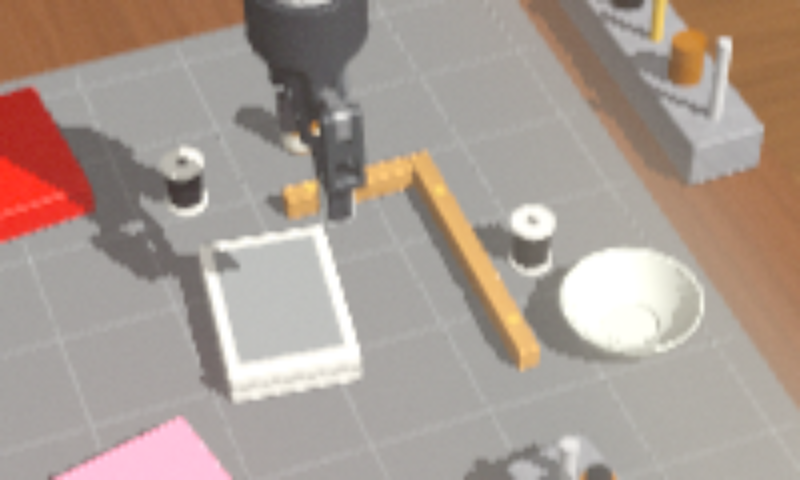

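The fly box did not move and the push met no force, so the fingers must have passed over it. I'll measure the real fingertip height from the depth image.

```bash
python3 - <<'E'
from h import *
from plant import robot
s=robot.sense();print(s["t"],s["tcp_pos"],s["tcp_rot"],s["opening"],s["wrist_force"])
for n in("side1","scene1"):
    f=dict(np.load(n+".npz"));P=cloud(f)
    f0=dict(np.load(n[:-1]+"0.npz"));P0=cloud(f0)
    x,y,z=P[...,0],P[...,1],P[...,2]
    m=(z>.06)&(abs(x-.602)<.1)&(abs(y-.128)<.1)&(abs(z-P0[...,2])>.02)
    q=P[m];print(n,len(q))
    for lo in np.arange(.06,.2,.01):
        k=q[(q[:,2]>=lo)&(q[:,2]<lo+.01)]
        if len(k):print(lo.round(2),len(k),k.min(0)[:2].round(3),k.max(0)[:2].round(3))
f=robot.grab_frame("wrist");cv2.imwrite("pics/w1.png",f["image"][...,::-1])
im=dict(np.load("scene1.npz"))["image"];cv2.imwrite("pics/e1.png",cv2.resize(im[120:300,300:500,::-1],None,fx=3,fy=3))
E
```

```text
11.175 [0.60093256 0.12780576 0.09861966] [-3.14077975e+00 -2.47358704e-03  3.11157811e+00] 1.0031691401992626 [ 0.43910675 -0.76866931 -0.51292458]
side1 4900
0.13 20 [0.589 0.072] [0.613 0.176]
0.14 38 [0.588 0.068] [0.611 0.174]
0.15 33 [0.589 0.066] [0.611 0.172]
0.16 21 [0.589 0.068] [0.607 0.172]
0.17 14 [0.587 0.054] [0.599 0.176]
0.18 69 [0.585 0.049] [0.612 0.161]
0.19 42 [0.584 0.051] [0.612 0.16 ]
0.2 58 [0.583 0.052] [0.61  0.161]
scene1 9990
0.13 36 [0.588 0.079] [0.615 0.177]
0.14 84 [0.591 0.071] [0.617 0.185]
0.15 99 [0.59  0.072] [0.616 0.185]
0.16 94 [0.592 0.072] [0.618 0.185]
0.17 77 [0.591 0.063] [0.617 0.187]
0.18 230 [0.59  0.054] [0.619 0.203]
0.19 271 [0.587 0.055] [0.622 0.202]
0.2 279 [0.587 0.056] [0.622 0.202]
```

View pics/e1.png

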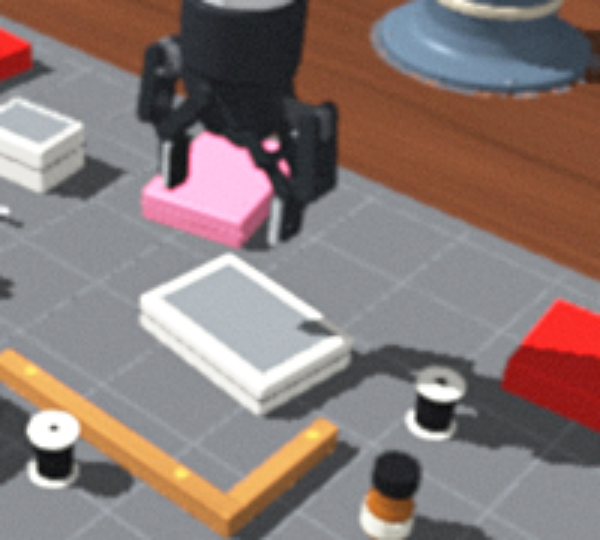

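In both views the fingertips are at z≈0.13 m while the TCP is at 0.099 m. When open, they are about 31 mm above the TCP instead of 11 mm below it, and lateral position agrees. So the tips passed about 10 mm above the box. I'll go back and find the mat by touch.

```bash
python3 - <<'E'
from h import *
from plant import robot
o=[np.pi,0,np.pi-.03]
robot.move_straight([.472,.128,.06],vel=.15,attitude=o)
robot.move_straight([.472,.128,-.01],vel=.12)
c=robot.move_straight([.472,.128,-.045],vel=.025,contact_N=4)
s=robot.sense();print(c,s["t"],s["tcp_pos"],s["wrist_force"])
z=s["tcp_pos"][2]+.008
robot.move_straight([.472,.128,z],vel=.05)
f=robot.grab_frame("scene");P=cloud(f);q=P.reshape(-1,3)
q=q[(abs(q[:,0]-.472)<.014)&(abs(abs(q[:,1]-.128)-.05)<.012)&(q[:,2]>.006)&(q[:,2]<.06)]
print(len(q),np.percentile(q[:,2],[0,2,10,50]).round(3))
E
```

```text
True 13.975 [ 0.4718171   0.12794026 -0.03483281] [-0.67286778  0.18880999  7.1688914 ]
276 [0.007 0.011 0.016 0.036]
```

The mat contact is at TCP z = −0.035, which agrees with the depth reading. I'll push at −0.026.

```bash
python3 - <<'E'
from h import *
from plant import robot
z=-.026
print(robot.move_straight([.57,.128,z],vel=.05))
print(robot.sense()["wrist_force"])
print(robot.move_straight([.632,.128,z],vel=.03,contact_N=10))
s=robot.sense();print(s["t"],s["tcp_pos"],s["wrist_force"])
x=s["tcp_pos"][0]-.03
robot.move_straight([x,.128,z],vel=.1)
robot.move_straight([x,.128,.06],vel=.2)
f=robot.grab_frame("side");np.savez("side2.npz",**f);cv2.imwrite("pics/d2.png",cv2.resize(f["image"][90:210,220:420,::-1],None,fx=4,fy=4))
f=robot.grab_frame("scene");np.savez("scene2.npz",**f);P=cloud(f)
q=P[blob(abs(P[...,2]-.028)<.005,(360,250))];print(cv2.minAreaRect(q[:,:2].astype(np.float32)),robot.sense()["t"])
E
```

```text
False
[-0.20323338 -0.78381386 -0.54627034]
True
17.6417 [ 0.6035013   0.12786136 -0.02658344] [ 0.89423039 -0.2728124   0.35552642]
((0.6628867387771606, 0.13517723977565765), (0.13227275013923645, 0.09349356591701508), 88.341552734375) 18.75
```

View pics/d2.png

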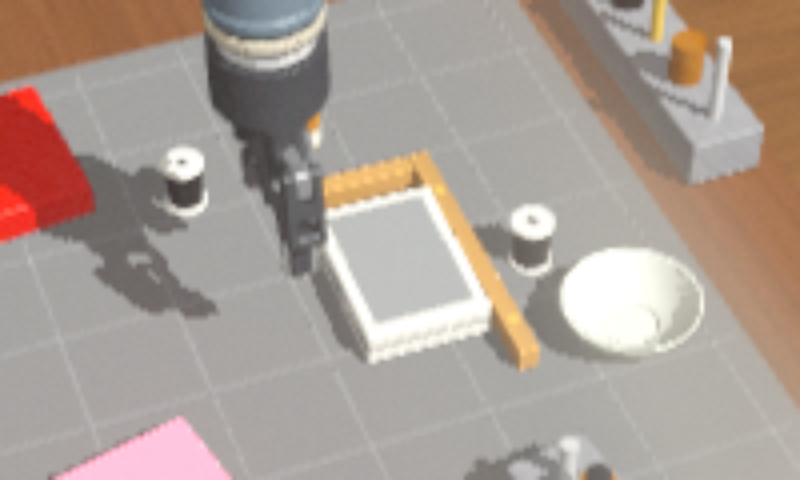

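The box is now flush along the long strip; its top spans crop (330..490, 190..350). Its centre is at (0.663, 0.135) and its yaw is −1.7°. A gap of about 25 mm remains to the short strip, so I'll push the near end along the strip with the hand partly closed.

```bash
python3 - <<'E'
from h import *
from plant import robot
o=[np.pi,0,np.pi/2-.03]; X=.659
robot.move_straight([.573,.10,.08],vel=.2)
robot.goto([X,.028,.07],o)
robot.grip(.45)
robot.move_straight([X,.028,-.005],vel=.12)
c=robot.move_straight([X,.028,-.045],vel=.025,contact_N=4)
s=robot.sense();print(c,s["t"],s["tcp_pos"],s["opening"])
z=s["tcp_pos"][2]+.008
if c and -.04<z<0:
    robot.move_straight([X,.028,z],vel=.05)
    print(robot.move_straight([X+.001,.060,z],vel=.04))
    print(robot.move_straight([X+.002,.108,z],vel=.03,contact_N=10))
    s=robot.sense();print(s["t"],s["tcp_pos"],s["wrist_force"])
    robot.move_straight([X,.04,z],vel=.1); robot.move_straight([X,.03,.09],vel=.2)
    f=robot.grab_frame("side");np.savez("side3.npz",**f);cv2.imwrite("pics/d3.png",cv2.resize(f["image"][90:210,220:420,::-1],None,fx=4,fy=4))
    f=robot.grab_frame("scene");np.savez("scene3.npz",**f);P=cloud(f)
    q=P[blob(abs(P[...,2]-.028)<.005,(370,255))];print(cv2.minAreaRect(q[:,:2].astype(np.float32)),robot.sense()["t"])
E
```

```text
True 22.3083 [ 0.65898455  0.02801011 -0.02284623] 0.45184784200955164
False
True
24.5167 [ 0.66065685  0.08421345 -0.01512412] [ 0.43871097 -0.79428824  0.68197173]
((0.6634029150009155, 0.16163164377212524), (0.13062746822834015, 0.093225859105587), 88.35846710205078) 25.8583
```

View pics/d3.png

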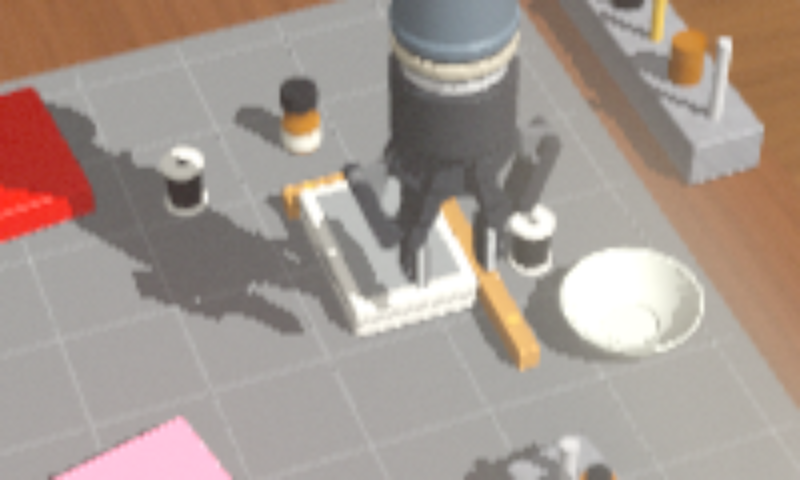

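```bash
python3 - <<'E'
from h import *
from plant import robot
robot.move_straight([.56,.0,.17],vel=.2)
f=robot.grab_frame("scene");P=cloud(f);f0=dict(np.load("scene0.npz"));P0=cloud(f0)
q=P[blob(abs(P[...,2]-.028)<.005,(370,255))];r=cv2.minAreaRect(q[:,:2].astype(np.float32));print(r,np.percentile(q[:,2],[5,50,95]))
h=cv2.cvtColor(f0["image"],cv2.COLOR_RGB2HSV);z=P0[...,2]
w=P0[blob((h[...,0]<22)&(h[...,1]>120)&(abs(z-.02)<.003),(376,287))]
L=w[w[:,1]<.21];S=w[w[:,0]<.69]
a=np.polyfit(L[:,1],L[:,0],1);b=np.polyfit(S[:,0],S[:,1],1)
print("yaws",np.degrees([-a[0],b[0]]),"inner faces",np.polyval(a,.16)-.008,np.polyval(b,.66)-.008)
print("gaps x,y",np.polyval(a,.16)-.008-r[0][0]-.046,np.polyval(b,.66)-.008-r[0][1]-.065)
cv2.imwrite("pics/e3.png",cv2.resize(f["image"][190:320,290:480,::-1],None,fx=4,fy=4))
print(robot.sense()["t"])
E
```

```text
((0.6635687947273254, 0.161627396941185), (0.13126780092716217, 0.09334543347358704), 88.92337799072266) [0.02559598 0.02783493 0.02956442]
yaws [-0.63697149 -0.48159241] inner faces 0.7116374018627588 0.22763436547662014
gaps x,y 0.002068607135433373 0.0010069685354351376
26.7083
```

View pics/e3.png

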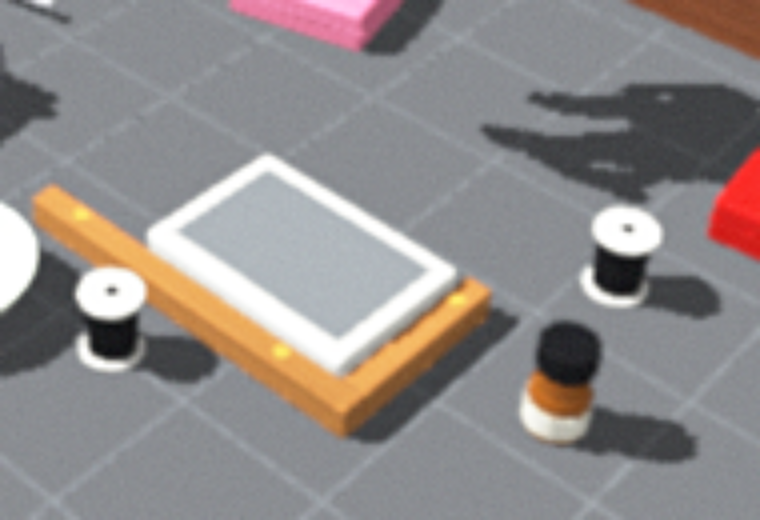

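The crop shows the box seated with its corner at (340,370), flush against both strips. Measured gaps are about 2 mm and 1 mm, the yaw error is under 1°, the nearby bystanders look unmoved and the hand is clear. I'm handing it in.

```bash
python3 -c "
from plant import robot
print(robot.close_job())"
```

```text
the job is handed in; nothing more can be done
None
```

I pushed the fly box home into the inside corner of the stop, flush to within about 2 mm of both strips and square within about 1°, with the hand clear, and handed the job in at about 27 s (no verdict was shown); the first push passed over the box because the open fingertips sit about 3 cm above the TCP, so I repeated it lower.

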